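Move the lift-off dust flap to the stocked bin cabinet

TASK

The bin cabinet with the blue dust flap has been emptied. Pinch back the flap's sprung hinge pin, lift the flap off, and hang it the same way on the stocked cabinet beside it: the stub pin fully home in one bracket, the sprung pin sprung right out through the other, and the flap left hanging freely by its pins alone. Feel for the holes, do not force the brackets, and leave everything else where it is.

Things in the scene. Friction and masses are not known exactly. Their poses are not given: they have to be found in the camera images.
- flap: (All sizes in mm.) Blue steel flap door, about 0.4 kg, hung by two level pins in the empty cabinet's brackets. Origin: middle of its hinge line. y: along the hinge line to the sprung pin; z up; -x away from the cabinet. Panel 164 wide (y -82 to 82), 6 thick, from 12 to 150 below the hinge line. On the line lies a spring barrel (16 diameter, y 46 to 64); save the grip plates nothing rises over 8 above it.
- flap_grip (a point): On the flap, 36 above the hinge line, at y = 0: height to pinch the two upright grip plates together, tops 50 above the line. Each is 22 wide (x), 5 thick (y). The steel plate is fixed to the flap, outer face at flap y = -12. The red plate is fixed to the sprung pin, outer face at y = 36, or y = 10 when pinched right back. Axes as the flap.
- stub (a point): Fixed stub at the flap's -y end, point on the hinge line at the shoulder face, flap y = -97.5. Inboard the shoulder, 16 diameter; outboard the steel pin, 9 diameter, 10 long, 1 mm chamfer at the tip (y = -107.5). Home = pin through the bracket and shoulder against its inner face. With both pins drawn in, the flap is 189 long between tips, in the brackets' gap of 198.
- spring_pin (a joint): Travel in m of the brass sprung pin (+y end of the flap): 0 = sprung right out, 0.026 = pinched back to its stop. The spring pushes with 5 N at 0, 13.5 N at 0.026. Out, its 15 diameter shoulder has its face at flap y = 97.5; beyond it the pin, 9 diameter, 10 long, tapers to 5 at the tip (y = 107.5).
- empty_bin: Fixed cream steel bin cabinet the flap hangs on at the start: 240 wide, 180 deep, 213 high. Origin: on the bench straight below the middle of its hinge line. It stands from x = 14 to 194 behind that line, open front to -x; y along the hinge line. The stub is in its -y bracket, the sprung pin in its +y one. With both pins drawn, the flap comes out upward or forward (-x).
- empty_brackets (a point): Middle of the hinge line of the empty cabinet, 205 above the bench, half-way between its two steel brackets. These are upright plates 5 thick with inner faces at y = 99 and y = -99, 28 wide (x -14 to 14), with a round hole 11.5 diameter each. Flat top edge 26 above the hole centre, lower edge 16 below it. Axes as the cabinet.
- stocked_bin: The cabinet to hang the flap on: alike, same origin and axes, but full of cartons and without a flap. The flap goes in the same way round, stub in the -y bracket. The flap may press on either cabinet or its brackets with up to 30 N; more bends them.
- stocked_brackets (a point): Middle of the stocked cabinet's hinge line as designed, 205 above the bench. Same brackets and sizes as empty_brackets, but bolted on by hand through upright slots: both holes are level with each other, yet do not lie at this height but up to 12 off it. The flat top edge is still 26 above the hole centre, so it can be felt for with the stub.
- nut_jar: Bystander: glass jar with red lid, 60 in diameter, 75 high, standing far back on the empty cabinet. Origin: its underside.
- paint_tin: Bystander: small tin, 56 in diameter, 60 high, far back on the stocked cabinet. Origin: its underside.
- screwdriver: Bystander: screwdriver lying on the bench in front of the cabinets.
- wrench: Bystander: spanner lying on the bench in front of the cabinets.
- bearing: Bystander: steel bearing ring, 52 in diameter, 15 high, on the bench.
- carton: Bystander: small cardboard box 60 x 90 x 45 high, far back on the stocked cabinet. Origin: its underside.
Things that resemble listed ones, but are neither listed nor needed, are in the scene too. Of the things shaped like the flap, the blue one is meant.

How it is judged:
By the outcome, as a careful person would: the job done as asked, in the order asked, and still so for the second after the job is handed in, with the robot touching nothing.
It also fails if it takes over 61 s, if anything falls off the work surface, if the arm or the gripper's body presses on something with over 40 N, if the wrist force passes 120 N, or if a joint passes its speed limit or range.

ROBOT

A 6-joint arm with a two-finger parallel gripper is mounted at the origin on the work surface. World frame = base frame: x ahead of the robot, y to its left, z up, the work surface at z = 0. Lengths are in m, angles in rad, forces in N, time in s.
With the tool pointing down it reaches from about 0.325 to 0.775 m from the base axis. Payload 5.5 kg.
Tool frame: the origin (TCP) lies between the finger pads; the fingertips stand 8 mm ahead of it and the grasp point (between the pads) lies 11 mm behind it (tcp_to_tips is the distance from the TCP to the fingertips, in m); z points along the fingers, y is the direction in which the jaws open and shut (so a half turn about z gives the same grasp; the last joint's range is limited). The gripper opens to 88 mm and grips with 3 to 60 N. Pads are 20 mm wide; open, the fingers measure 115 mm over their backs; the gripper's body (75 mm by 178 mm) begins 61 mm behind the grasp point.
Start: joints at [-1.387, 0.091, 1.231, -0, 1.82, -0.057], TCP at [0.143, -0.583, 0.208] pointing down, gripper open.
Joint ranges: [-2.87, 2.87], [-0.86, 2.18], [0.17, 2.46], [-1.51, 4.65], [0.06, 2.69], [-2.65, 2.65]. Speed limits (rad/s): [2.57, 2.57, 3.01, 3.14, 3.14, 3.14].

INTERFACE

Orientations are given as a unit quaternion [w, x, y, z].
In Python, from bench import * gives the robot as it stands. Calls block until the motion is done:
- move_to(position, orientation): joint-space move of the TCP to a pose.
- move_l(position, speed=0.15, orientation=None): straight line of the TCP; orientation=None keeps the orientation; speed is the mean speed in m/s.
- movej(angles): joint-space move.
- gripper_open() and close(): open the fingers fully, or close them until they stop; the grip force is fixed at half the most.
- hold(seconds).
- inverse_kinematics(position, orientation): joint angles nearest the present ones, or None.
- state(): the state.
- get_image(name): name is "scene" or "top" or "wrist"; returns a dict with "frame" (384x512x3 uint8, blue, green, red), "depth" (384x512 float32, m along the optical axis (not along the pixel's ray), 0 where there is no reading), "camera_matrix" (3x3 intrinsics, pixels), "view" (4x4, takes a point from world to camera coordinates). Camera axes: x right, y up, looking along -z (the intrinsics and any distortion apply to the point x, -y, -z); pixel columns grow to the right and rows downward; lengths in m; the calibration is good to about 2 mm. A picture is of the moment at which its call begins.
A pose or a line that the arm cannot do raises IKError and nothing moves.
- job_done(): hands the job in, once; it reports no verdict.
The state is a dict: "time": time; "joint_pos": joint angles; "dq": joint speeds; "joint_torque": joint torques, N m; "ee_pos": TCP position; "ee_rot": TCP orientation; "ft_force": force on the tool from outside, world axes, zero at the start; "moment": the same for the moment, N m; "finger_gap": finger opening in m.
Only numpy, scipy, OpenCV 4.12 (cv2) and the standard library are available. Lean on these libraries where they do the work, as an engineer would, in place of code of your own. Each camera call takes 0.05 s, during which the arm holds its last target.

## Working session

There is one attempt and no reset: what is moved stays moved. The work goes in short steps, each a Python script; the robot and the scene stay as the last script left them, time stands still between calls to the robot, and variables do not carry over. Pictures are saved under pics/ and viewed, and the job is handed in when it is done.

```bash
mkdir -p pics; ls
python3 - <<'E'
from bench import *
import cv2,numpy as np
for n in ["scene","top","wrist"]:
    im=get_image(n); cv2.imwrite(f"pics/{n}0.png",im["frame"]); np.savez(f"{n}0.npz",**im)
    print(n,im["camera_matrix"].tolist(),im["view"].round(4).tolist(),[k for k in im])
print(state())
E
```

```text
pics
scene [[354.2218258925649, 0.0, 258.36702899333255], [0.0, 354.2218258925649, 191.33413034758937], [0.0, 0.0, 1.0]] [[-0.7092, 0.705, -0.0027, 0.331], [-0.6051, -0.6066, 0.5156, 0.1793], [0.3619, 0.3673, 0.8568, -1.3522], [0.0, 0.0, 0.0, 1.0]] ['frame', 'depth', 'camera_matrix', 'view']
top [[449.3002649778217, 0.0, 248.83248069911468], [0.0, 449.3002649778217, 187.32216666643927], [0.0, 0.0, 1.0]] [[0.008, -0.9999, 0.0088, -0.0376], [0.9874, 0.0093, 0.1583, -0.4589], [-0.1583, 0.0074, 0.9874, -1.0981], [0.0, 0.0, 0.0, 1.0]] ['frame', 'depth', 'camera_matrix', 'view']
wrist [[270.5125539914473, 0.0, 254.9285453874776], [0.0, 270.5125539914473, 193.3248014831491], [0.0, 0.0, 1.0]] [[0.2386, -0.9711, -0.0017, -0.5995], [0.9417, 0.2318, -0.2439, 0.0301], [0.2373, 0.0566, 0.9698, -0.3884], [0.0, 0.0, 0.0, 1.0]] ['frame', 'depth', 'camera_matrix', 'view']
{'time': 0.15, 'joint_pos': array([-1.38666914e+00,  9.16883878e-02,  1.23161694e+00, -2.85003709e-06,
        1.81981416e+00, -5.67175549e-02]), 'dq': array([-5.64575487e-06, -2.29337819e-03, -4.69213008e-03,  1.36124969e-03,
        9.01566357e-05,  1.36280205e-03]), 'joint_torque': array([ 1.61041440e-03, -4.47046030e+01, -4.06906128e+01,  6.99009025e-02,
        2.74878822e-02, -1.16693009e-04]), 'ee_pos': array([ 0.14305415, -0.58243419,  0.20756083]), 'ee_rot': array([-7.61782549e-04,  9.92757737e-01,  1.20131147e-01, -4.99791115e-05]), 'ft_force': array([ 0.25491489,  0.72691692, -0.04362658]), 'moment': array([ 0.01351713, -0.02256652, -0.00630112]), 'finger_gap': 0.08753557023001285}
```

View pics/scene0.png

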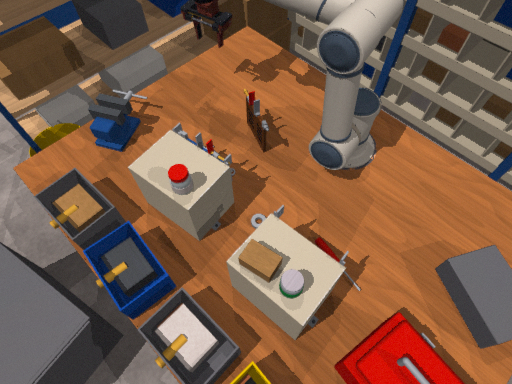

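View pics/top0.png

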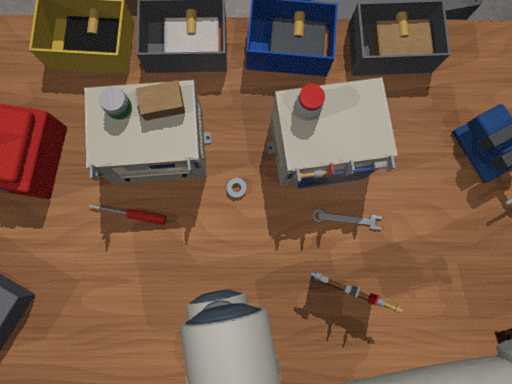

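View pics/wrist0.png

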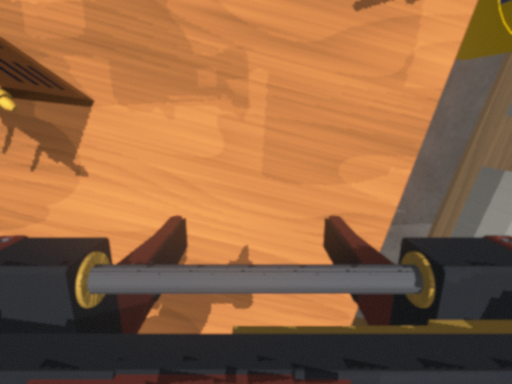

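```bash
cat > h.py <<'E'
import numpy as np,cv2
def p2w(im,u,v,d=None):
    K=im["camera_matrix"];V=im["view"]
    if d is None: d=im["depth"][int(round(v)),int(round(u))]
    x=(u-K[0,2])/K[0,0]*d; y=(v-K[1,2])/K[1,1]*d
    return (np.linalg.inv(V)@[x,-y,-d,1])[:3]
def cloud(im):
    K=im["camera_matrix"];V=im["view"];d=im["depth"]
    v,u=np.mgrid[:d.shape[0],:d.shape[1]]
    P=np.stack([(u-K[0,2])/K[0,0]*d,-(v-K[1,2])/K[1,1]*d,-d,np.ones_like(d)],-1)
    W=P@np.linalg.inv(V).T
    W=W[...,:3]; W[d<=0]=np.nan
    return W
def w2p(im,p):
    c=im["view"]@np.append(p,1); K=im["camera_matrix"]
    return np.array([K[0,0]*c[0]/-c[2]+K[0,2], K[1,1]*-c[1]/-c[2]+K[1,2]])
def crop(im,u0,u1,v0,v1,s,name):
    cv2.imwrite("pics/"+name,cv2.resize(im["frame"][v0:v1,u0:u1],None,fx=s,fy=s,interpolation=cv2.INTER_CUBIC))
E
python3 - <<'E'
from h import *
im=dict(np.load("top0.npz"))
crop(im,260,410,70,200,5,"top_e.png"); crop(im,75,225,70,200,5,"top_s.png")
W=cloud(im)
# top surfaces of cabinets
for nm,(a,b,c,d) in dict(e=(265,405,75,200),s=(75,215,75,195)).items():
    S=W[c:d,a:b]; m=(abs(S[...,2]-0.213)<0.008).astype(np.uint8)
    n,l,st,ce=cv2.connectedComponentsWithStats(m)
    k=1+np.argmax(st[1:,4]); pts=S[l==k]
    r=cv2.minAreaRect((pts[:,:2]*1000).astype(np.float32)); print(nm,r,cv2.boxPoints(r).tolist(),np.median(pts[:,2]))
E
```

```text
e ((562.0865478515625, -222.25025939941406), (209.39801025390625, 241.4335479736328), 8.508946418762207) [[440.67828369140625, -118.35391235351562], [476.40167236328125, -357.12994384765625], [683.4948120117188, -326.1466064453125], [647.7714233398438, -87.37057495117188]] 0.21089948829955862
s ((557.9994506835938, 204.58035278320312), (208.66944885253906, 242.33200073242188), 5.5772271156311035) [[442.3828125, 315.0327453613281], [465.9344482421875, 73.84793090820312], [673.6160888671875, 94.12796020507812], [650.064453125, 335.3127746582031]] 0.2115023675500884
```

View pics/top_e.png

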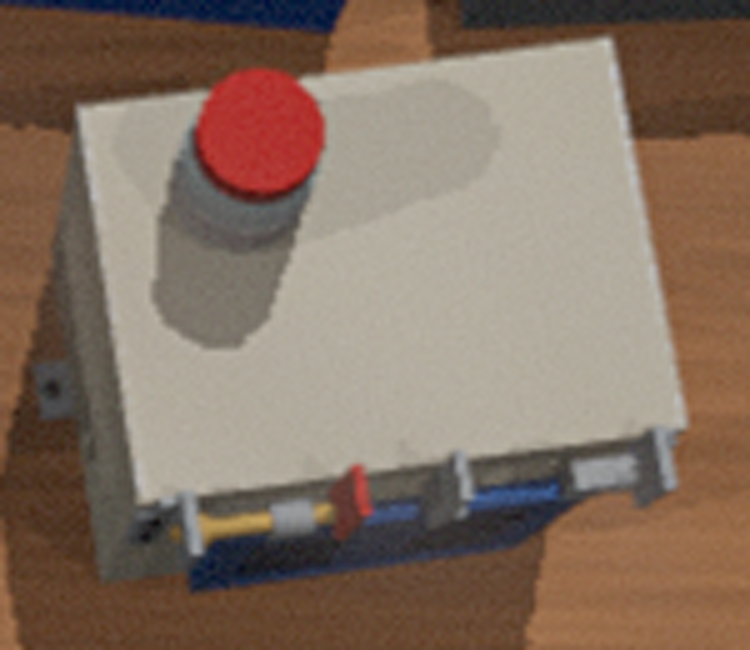

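View pics/top_s.png

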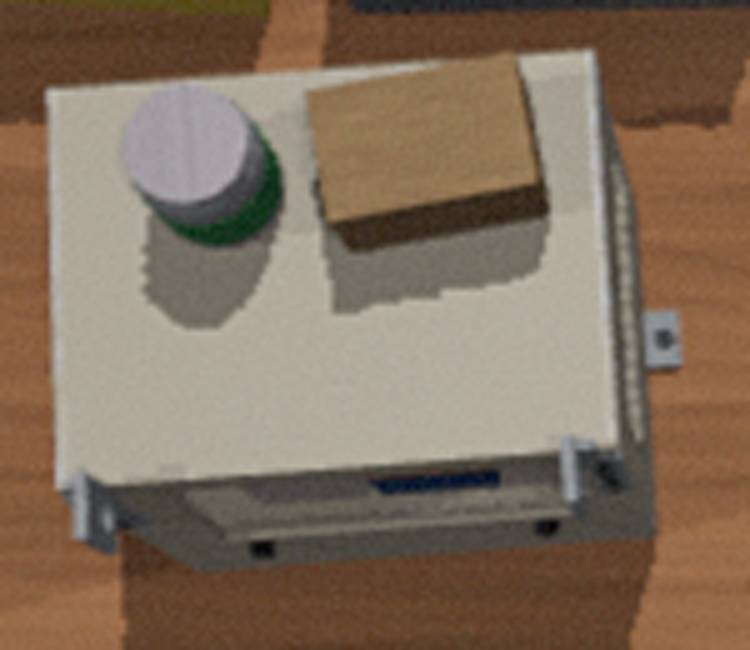

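```bash
cat >> h.py <<'E'
def q(yaw,roll=0):
    # tool down, tool x at yaw (deg)
    a=np.deg2rad(yaw)/2
    return np.array([0,np.cos(a),np.sin(a),0])
def R2(yaw):
    a=np.deg2rad(yaw); return np.array([[np.cos(a),-np.sin(a)],[np.sin(a),np.cos(a)]])
E
python3 - <<'E'
from bench import *
from h import *
p=np.array([0.472,-0.236])+R2(8.5)@[-0.045,0]
t=state()["time"]
move_to([*p,0.36],q(8.5)); hold(0.1)
im=get_image("wrist"); np.savez("w1.npz",**im); cv2.imwrite("pics/w1.png",im["frame"])
s=state();print(s["time"]-t,s["ee_pos"],s["ft_force"])
for n in ("top","scene"):
    im=get_image(n); np.savez(n+"1.npz",**im)
    cv2.imwrite(f"pics/{n}1.png",im["frame"])
E
```

```text
1.8583000000000003 [ 0.42719984 -0.2433661   0.35939142] [-0.57002328 -0.50260088  0.38566434]
```

View pics/w1.png

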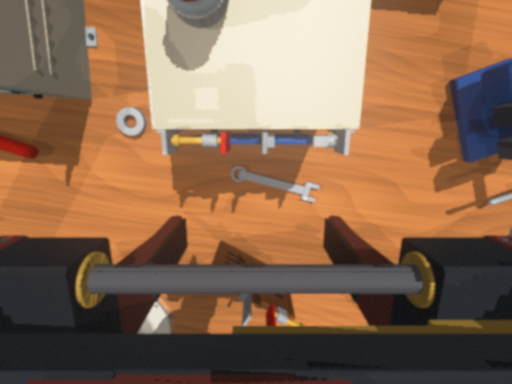

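Run:
```python
from h import *
im=dict(np.load("w1.npz"))
crop(im,140,370,90,180,3.4,"w1c.png")
W=cloud(im)
S=W[:165,130:380]
m=abs(S[...,2]-0.213)<0.006
n,l,st,ce=cv2.connectedComponentsWithStats(m.astype(np.uint8)); k=1+np.argmax(st[1:,4])
mk=l==k; pts=S[mk]; print("top z",np.median(pts[:,2]),st[k])
# front edge: last row per column; fit line
fr=[];le=[];ri=[]
for c in range(mk.shape[1]):
    r=np.where(mk[:,c])[0]
    if len(r)>80: fr.append(S[r.max(),c])
for r in range(0,110):
    c=np.where(mk[r])[0]
    if len(c)>180: le.append(S[r,c.min()]); ri.append(S[r,c.max()])
for nm,a in (("front",fr),("left",le),("right",ri)):
    a=np.array(a)[:,:2].astype(np.float32)
    f=cv2.fitLine(a,cv2.DIST_HUBER,0,.01,.01).ravel(); print(nm,len(a),f,np.rad2deg(np.arctan2(f[1],f[0])))
m=(S[...,2]>0.219)&(S[...,2]<0.262)
n,l,st,ce=cv2.connectedComponentsWithStats(m.astype(np.uint8))
R=R2(8.5)
for k in range(1,n):
    if st[k,4]<8: continue
    P=S[l==k]; L=(P[:,:2]-[0.472,-0.236])@R*1000
    print(st[k][:5],(st[k][0]+130,st[k][1]),"x",np.percentile(L[:,0],[2,50,98]).round(1),"y",np.percentile(L[:,1],[2,50,98]).round(1),"z",np.percentile(P[:,2]*1000,[2,50,90,98]).round(1))
```

```text
top z 0.2123374222092007 [   10     0   231   154 27381]
front 216 [ 0.13325603 -0.99108166  0.48463008 -0.23445751] -82.34221
left 94 [ 0.98864007  0.15030232  0.5383656  -0.10611084] 8.644446
right 94 [ 0.9889284   0.1483935   0.58552265 -0.34062934] 8.533838
[  36    0   63   29 1079] (np.int32(166), np.int32(0)) x [118.1 122.1 135.6] y [28.3 48.8 76. ] z [221.7 246.8 259.9 261.5]
[ 26 129  14  26 211] (np.int32(156), np.int32(129)) x [-11.    3.3  16.2] y [ 97.9  99.5 110.2] z [219.7 229.6 230.8 231.3]
[211 129  13  26 215] (np.int32(341), np.int32(129)) x [-11.3   3.9  15.9] y [-110.8 -100.8  -99.3] z [219.7 229.4 230.9 231.4]
[ 90 132   8  22 163] (np.int32(220), np.int32(132)) x [-7.7  3.4 13.1] y [30.1 31.1 35.1] z [226.1 251.9 253.3 253.9]
[131 132   6  22 125] (np.int32(261), np.int32(132)) x [-7.8  2.5 13. ] y [-12.4 -10.1  -7.7] z [223.7 252.4 253.5 253.7]
```

View pics/w1c.png

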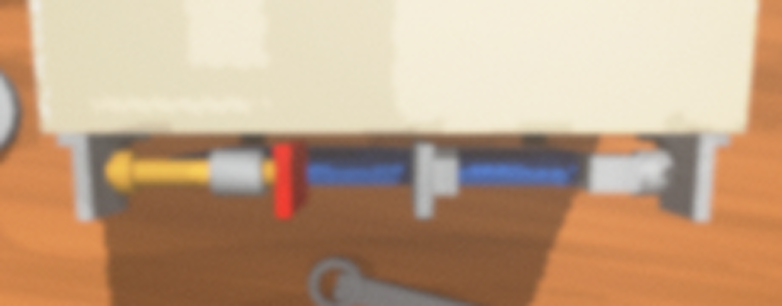

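```bash
cat > meas.py <<'E'
from h import *
def meas(im,o,yaw,c0=130,c1=380):
    W=cloud(im); S=W[:165,c0:c1]; R=R2(yaw)
    m=abs(S[...,2]-0.213)<0.006
    n,l,st,ce=cv2.connectedComponentsWithStats(m.astype(np.uint8)); k=1+np.argmax(st[1:,4])
    mk=l==k; print("top z",np.median(S[mk][:,2]))
    le=[];ri=[]
    for r in range(0,120):
        c=np.where(mk[r])[0]
        if len(c)>180: le.append(S[r,c.min()]); ri.append(S[r,c.max()])
    for nm,a in (("left",le),("right",ri)):
        a=np.array(a)[:,:2].astype(np.float32)
        f=cv2.fitLine(a,cv2.DIST_HUBER,0,.01,.01).ravel(); print(nm,len(a),np.rad2deg(np.arctan2(f[1],f[0])), ((f[2:]-o)@R*1000).round(1))
    m=(S[...,2]>0.217)&(S[...,2]<0.262)
    n,l,st,ce=cv2.connectedComponentsWithStats(m.astype(np.uint8))
    for k in range(1,n):
        if st[k,4]<8: continue
        P=S[l==k]; L=(P[:,:2]-o)@R*1000
        print((st[k][0]+c0,st[k][1]),st[k][2:],"x",np.percentile(L[:,0],[2,50,98]).round(1),"y",np.percentile(L[:,1],[2,50,98]).round(1),"z",np.percentile(P[:,2]*1000,[2,50,90,98]).round(1))
E
python3 - <<'E'
from bench import *
from meas import *
o=np.array([0.468,0.196]); p=o+R2(5.6)@[-0.045,0]
t=state()["time"]
move_to([*p,0.36],q(5.6)); hold(0.1)
im=get_image("wrist"); np.savez("w2.npz",**im); cv2.imwrite("pics/w2.png",im["frame"])
s=state();print(s["time"]-t,s["ee_pos"],s["joint_pos"])
meas(im,o,5.6)
crop(im,140,370,90,180,3.4,"w2c.png")
E
```

```text
1.75 [0.42360717 0.19081311 0.35990849] [ 3.50084523e-01 -1.80945902e-01  1.21985556e+00 -1.54832135e-04
  2.10289648e+00  1.82469581e+00]
top z 0.21234338311109802
left 85 4.7939773 [ 77.1 117.7]
right 85 4.959188 [  73.9 -121.2]
(np.int32(180), np.int32(0)) [ 61  34 948] x [114.7 118.3 134.3] y [15.  34.7 63.3] z [219.3 246.1 260.1 261.4]
(np.int32(261), np.int32(0)) [ 103   40 3356] x [109.5 118.  130.1] y [-97.2 -49.8  -9.8] z [219.9 256.6 258.1 258.8]
(np.int32(154), np.int32(130)) [ 17  27 300] x [-11.4   3.6  16.1] y [ 97.7  98.4 108.9] z [219.1 236.2 240.  240.6]
(np.int32(340), np.int32(132)) [ 17  26 296] x [-12.8   1.6  13.7] y [-111.4 -100.2  -99.5] z [218.  236.  239.8 240.4]
```

View pics/w2.png

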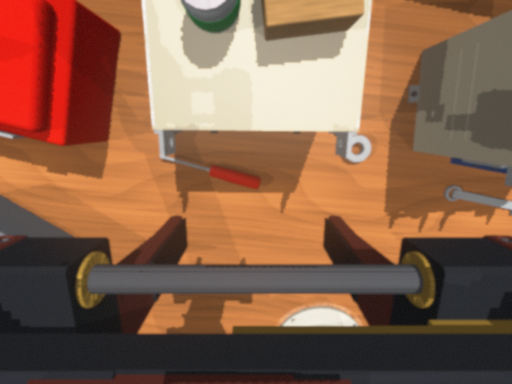

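```bash
cat >> h.py <<'E'
OE=np.array([0.472,-0.236])+R2(8.5)@[0.0026,-0.0006]; YE=8.5
OS=np.array([0.468,0.196])+R2(5.6)@[0.0014,-0.0008]; YS=5.0
def E(x,y,z): return [*(OE+R2(YE)@[x/1000,y/1000]),z/1000]
def S(x,y,z): return [*(OS+R2(YS)@[x/1000,y/1000]),z/1000]
def st(tag,s,yaw):
    f=s["ft_force"]; L=R2(yaw).T@f[:2]
    print(tag,"t%.2f"%s["time"],"F(cab)",L.round(1),f[2].round(1),"M",s["moment"].round(2),"gap %.4f"%s["finger_gap"],s["ee_pos"].round(4))
E
python3 - <<'E'
from bench import *
from h import *
move_to(E(0,0,290),q(YE))
st("up",state(),YE)
move_l(E(0,0,228.8),speed=0.08); hold(0.1)
s=state();st("dn",s,YE); print(np.array(E(0,0,228.8)).round(4))
im=get_image("wrist"); cv2.imwrite("pics/w3.png",im["frame"])
E
```

```text
up t5.47 F(cab) [0.2 0.1] 0.1 M [0.01 0.02 0.04] gap 0.0878 [ 0.475  -0.2354  0.2904]
dn t6.48 F(cab) [-0.1 -0.4] 1.1 M [ 0.01  0.   -0.02] gap 0.0879 [ 0.4749 -0.2364  0.2297]
[ 0.4747 -0.2362  0.2288]
```

View pics/w3.png

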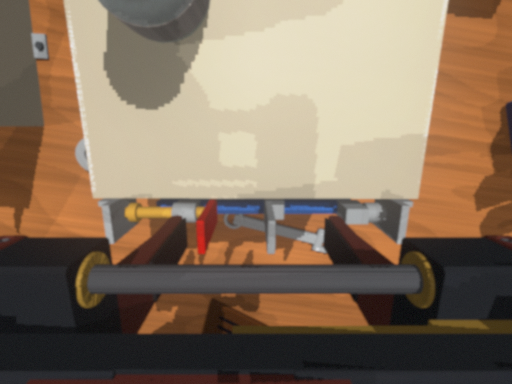

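Run:
```python
from bench import *
from h import *
close(); hold(0.15)
st("closed",state(),YE)
im=get_image("wrist"); cv2.imwrite("pics/w4.png",im["frame"])
im=get_image("top"); crop(im,260,410,70,200,5,"t4.png")
```

```text
closed t7.72 F(cab) [-0.2 -0.2] -4.7 M [-0.01  0.01  0.03] gap 0.0212 [ 0.4746 -0.2364  0.2284]
```

View pics/w4.png

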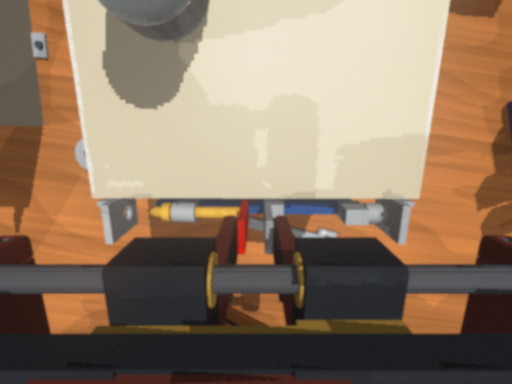

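View pics/t4.png

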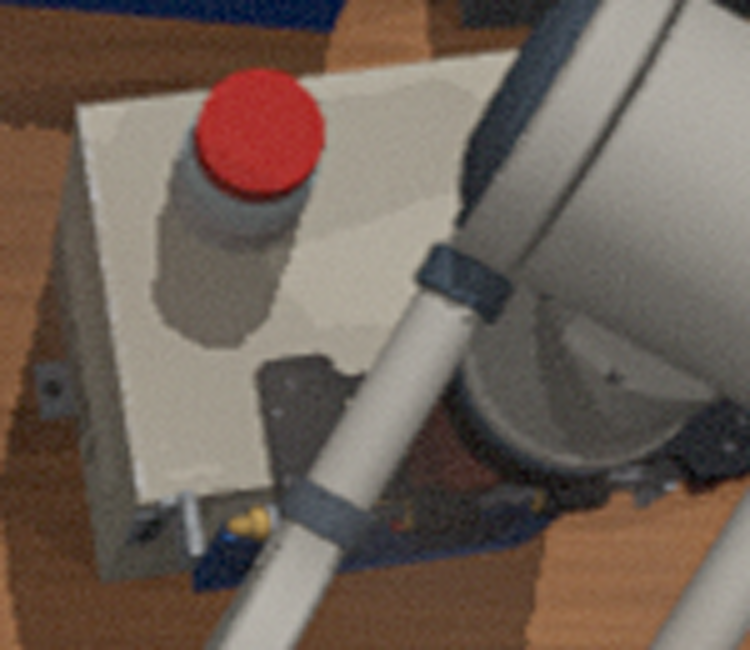

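Run:
```python
from bench import *
from h import *
move_l(E(0,0,229.8),speed=0.02); st("lift",state(),YE)
for y in (2,5,8,12):
    move_l(E(0,y,229.8),speed=0.04); s=state(); st(f"y{y}",s,YE)
    if abs(s["ft_force"][:2]).max()>12: break
```

```text
lift t8.07 F(cab) [0.5 0.4] -4.8 M [ 0.05  0.03 -0.02] gap 0.0217 [ 0.4747 -0.2363  0.23  ]
y2 t8.32 F(cab) [ 0.2 -0. ] -4.0 M [-0.    0.05 -0.  ] gap 0.0213 [ 0.4744 -0.2341  0.2298]
y5 t8.57 F(cab) [-0.1  0.5] -3.9 M [-0.04 -0.01  0.  ] gap 0.0212 [ 0.4739 -0.2311  0.2299]
y8 t8.82 F(cab) [ 1.  -0.4] -4.9 M [-0.09  0.01  0.01] gap 0.0214 [ 0.4735 -0.2281  0.2299]
y12 t9.07 F(cab) [-1.  -0.7] -4.6 M [-0.07  0.03 -0.03] gap 0.0213 [ 0.4729 -0.2241  0.2299]
```

Run:
```python
from bench import *
from h import *
im=get_image("wrist"); crop(im,80,430,170,260,2.2,"w5.png")
```

```text
(no output)
```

View pics/w5.png

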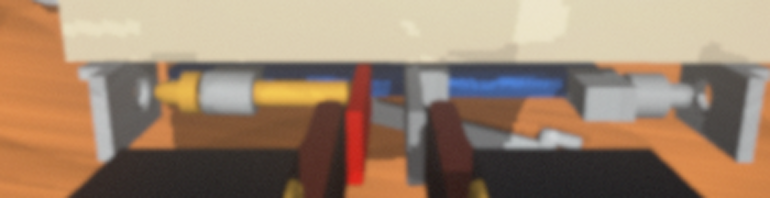

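Run:
```python
from bench import *
from h import *
move_l(E(0,12,300),speed=0.12)
move_l(E(-55,12,300),speed=0.15)
move_l(S(-55,0,300),speed=0.2,orientation=q(YS))
move_l(S(0,0,300),speed=0.12)
move_l(S(0,0,276),speed=0.08); hold(0.2)
for i in range(3): hold(0.05); st("a",state(),YS)
im=get_image("wrist"); crop(im,60,450,150,270,2,"w6.png"); np.savez("w6.npz",**im)
```

```text
a t13.94 F(cab) [ 0.1 -0.1] -4.4 M [ 0.06 -0.    0.02] gap 0.0212 [0.4696 0.1954 0.2767]
a t13.99 F(cab) [ 0.  -0.8] -4.7 M [-0.04  0.04  0.02] gap 0.0215 [0.4696 0.1954 0.2765]
a t14.04 F(cab) [0.1 0.7] -4.3 M [-0.03 -0.02  0.01] gap 0.0216 [0.4696 0.1954 0.2764]
```

View pics/w6.png

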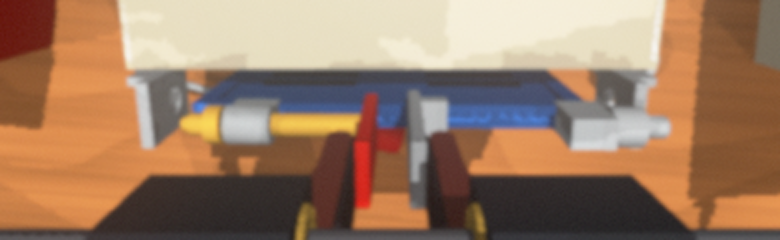

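```bash
cat >> h.py <<'E'
def guarded(bench,axis,pts,thr,base,yaw,n=2,spd=0.02):
    """step through pts; stop when |F_cab[axis]-base|>thr"""
    for p in pts:
        bench.move_l(p,speed=spd)
        F=[]
        for _ in range(n):
            bench.hold(0.02); s=bench.state(); f=s["ft_force"]; F.append(np.append(R2(yaw).T@f[:2],f[2]))
        F=np.mean(F,0); L=R2(yaw).T@(s["ee_pos"][:2]-OS)*1000
        print("t%.2f"%s["time"],"cmd",np.round((R2(yaw).T@(np.array(p[:2])-OS))*1000,2),round(p[2]*1000,2),"act",L.round(2),(s["ee_pos"][2]*1000).round(2),"F",F.round(1))
        if abs(F[axis]-base)>thr: return p,F
    return None,F
E
python3 - <<'E'
import bench
from h import *
guarded(bench,2,[S(0,0,z) for z in np.arange(275,262,-1.)],2.5,-4.5,YS)
E
```

```text
t14.38 cmd [0. 0.] 275.0 act [-0.   -0.02] 274.9 F [ 0.3  0.6 -4.3]
t14.66 cmd [0. 0.] 274.0 act [-0.03 -0.01] 273.89 F [ 0.2  0.1 -4.1]
t14.94 cmd [0. 0.] 273.0 act [-0.02 -0.01] 272.93 F [ 0.2  0.3 -4.7]
t15.22 cmd [0. 0.] 272.0 act [-0.01  0.03] 271.95 F [-0.5  0.1 -4.7]
t15.51 cmd [0. 0.] 271.0 act [-0.04 -0.02] 270.93 F [-0.1  0.1 -4.8]
t15.79 cmd [0. 0.] 270.0 act [-0.03 -0.01] 269.95 F [ 0.1 -0.  -4.9]
t16.07 cmd [0. 0.] 269.0 act [-0.02 -0.  ] 268.92 F [-0.2 -0.1 -4.4]
t16.36 cmd [0. 0.] 268.0 act [0.02 0.  ] 268.03 F [ 0.2  0.4 -4.2]
t16.64 cmd [0. 0.] 267.0 act [0.07 0.13] 267.41 F [ 0.1  1.  -2.3]
t16.93 cmd [0. 0.] 266.0 act [0.09 0.29] 266.61 F [-0.6  3.1  1.1]
```

Run:
```python
import bench
from h import *
bench.move_l(S(0,0,269),speed=0.03); bench.hold(0.1)
im=bench.get_image("wrist"); np.savez("w7.npz",**im); crop(im,60,450,150,270,2,"w7.png")
for n in ("w6.npz","w7.npz"):
    im=dict(np.load(n)); W=cloud(im)[150:270,60:450]
    L=(W[...,:2]-OS)@R2(YS)*1000; z=W[...,2]*1000
    m=(abs(L[...,0])<14)&(z>225)&(z<310)
    for y0,y1 in ((46,64),(40,44),(66,80),(-85,-74),(-95,-88),(-104,-99),(8,10.5),(-11,-6)):
        k=m&(L[...,1]>y0)&(L[...,1]<y1)
        if k.sum()>3: print(n,(y0,y1),k.sum(),"z95",np.percentile(z[k],[50,90,98]).round(1), "x of top",np.median(L[...,0][k&(z>np.percentile(z[k],85))]).round(1))
```

```text
w6.npz (46, 64) 556 z95 [255.1 257.2 257.9] x of top -0.1
w6.npz (40, 44) 93 z95 [252.1 254.2 254.7] x of top 0.8
w6.npz (66, 80) 337 z95 [252.9 256.2 257. ] x of top 0.5
w6.npz (-85, -74) 364 z95 [260.7 261.9 262.7] x of top 0.7
w6.npz (-95, -88) 198 z95 [258.5 259.9 260.5] x of top -0.6
w6.npz (-104, -99) 234 z95 [239.  256.  256.8] x of top -0.4
w6.npz (8, 10.5) 222 z95 [299.5 300.6 301. ] x of top 1.3
w6.npz (-11, -6) 530 z95 [299.6 301.2 308.1] x of top 1.4
w7.npz (46, 64) 540 z95 [247.1 249.  249.7] x of top -0.3
w7.npz (40, 44) 86 z95 [244.1 246.2 246.8] x of top -0.6
w7.npz (66, 80) 281 z95 [244.8 248.4 249. ] x of top -0.4
w7.npz (-85, -74) 348 z95 [252.9 254.1 254.5] x of top -0.3
w7.npz (-95, -88) 191 z95 [250.5 251.8 252.1] x of top -1.0
w7.npz (-104, -99) 258 z95 [239.2 247.7 248.5] x of top -0.1
w7.npz (8, 10.5) 267 z95 [291.7 301.3 308. ] x of top -2.5
w7.npz (-11, -6) 559 z95 [291.6 293.2 306.7] x of top 0.0
```

View pics/w7.png

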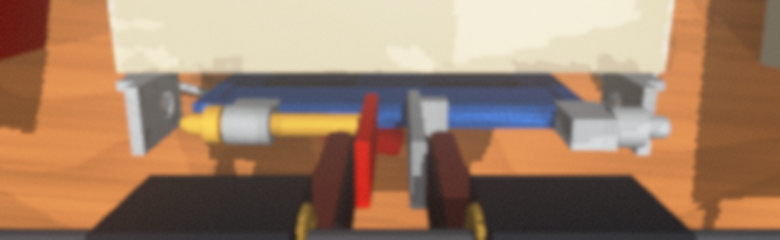

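Run:
```python
from h import *
for n in ("w6.npz","w7.npz"):
    im=dict(np.load(n)); W=cloud(im)[100:270,60:450]
    L=(W[...,:2]-OS)@R2(YS)*1000; z=W[...,2]*1000
    for nm,c in (("Lbr",(L[...,1]>96)&(L[...,1]<107)&(abs(L[...,0])<18)),("Rbr",(L[...,1]<-96)&(L[...,1]>-107)&(abs(L[...,0])<18)),("top",(abs(L[...,1])<90)&(L[...,0]>25)&(L[...,0]<60))):
        k=c&(z>205)&(z<243); print(n,nm,k.sum(),np.percentile(z[k],[50,90,98]).round(1),"x",np.percentile(L[...,0][k],[2,98]).round(1),"y",np.percentile(L[...,1][k],[2,98]).round(1))
    # histogram Rbr above 235
    k=(L[...,1]<-97)&(L[...,1]>-106)&(abs(L[...,0])<18)&(z>236); print(np.c_[L[k],z[k]][::6].round(1).tolist())
```

```text
w6.npz Lbr 820 [228.1 239.5 240.3] x [-13.3  17. ] y [ 98.1 105.6]
w6.npz Rbr 454 [223.2 239.1 240. ] x [-4.1 17.7] y [-106.3  -97.8]
w6.npz top 8131 [212.3 213.2 213.7] x [25.3 59.3] y [-86.4  86.4]
[[13.5, -99.5, 236.2], [13.9, -103.6, 237.9], [13.4, -103.8, 239.4], [12.8, -101.9, 240.2], [11.6, -101.0, 239.0], [11.0, -99.1, 239.8], [10.8, -104.3, 239.1], [9.9, -102.0, 238.8], [8.9, -100.8, 238.3], [8.2, -99.9, 238.7], [7.0, -98.8, 237.6], [7.4, -103.0, 239.1], [6.5, -101.7, 238.7], [5.8, -99.8, 239.4], [4.6, -98.9, 237.9], [4.6, -103.8, 238.1], [5.9, -97.4, 253.6], [3.8, -103.8, 251.9], [3.5, -101.4, 253.8], [2.9, -98.9, 254.5], [2.8, -103.7, 253.9], [2.6, -99.7, 256.0], [2.6, -104.3, 256.0], [1.5, -102.6, 255.0], [1.0, -99.1, 256.0], [1.1, -103.6, 256.2], [0.4, -100.5, 256.5], [0.2, -105.4, 255.8], [-0.6, -103.3, 255.8], [-1.4, -101.0, 255.8], [-1.5, -105.7, 255.6], [-2.0, -101.5, 256.5], [-2.8, -98.6, 256.6], [-3.4, -104.0, 254.9], [-14.7, -102.8, 237.7]]
w7.npz Lbr 905 [228.4 239.5 240.1] x [-13.5  16.5] y [ 98.2 105.5]
w7.npz Rbr 487 [225.8 239.6 240.3] x [-13.4  17.2] y [-105
[... 344 characters left out ...]
 [7.6, -101.4, 238.8], [6.8, -99.1, 238.9], [7.3, -103.0, 240.4], [6.5, -102.3, 240.4], [5.4, -102.8, 239.6], [4.4, -104.0, 239.0], [2.9, -102.4, 239.5], [3.7, -102.3, 244.5], [3.0, -100.7, 244.9], [3.1, -105.0, 245.3], [2.9, -101.9, 247.2], [1.8, -100.2, 246.2], [1.7, -104.8, 246.1], [1.5, -101.8, 247.7], [0.6, -99.7, 247.5], [0.6, -104.3, 247.5], [-0.0, -101.0, 248.1], [-0.1, -105.7, 247.9], [-0.7, -102.5, 248.4], [-2.0, -100.3, 247.0], [-1.5, -104.1, 248.4], [-2.8, -101.9, 246.9], [-2.4, -105.9, 248.1], [-3.6, -103.5, 247.0], [-9.0, -103.3, 238.9], [-10.4, -103.1, 239.7], [-11.5, -101.0, 239.1], [-12.0, -99.1, 240.0], [-12.4, -104.5, 238.9], [-12.8, -102.3, 240.2], [-13.8, -102.6, 239.8]]
```

```bash
cat >> h.py <<'E'
from scipy.spatial.transform import Rotation as Ro
def qr(yaw,roll):
    a=Ro.from_euler("z",yaw,degrees=True); r=a*Ro.from_euler("x",roll,degrees=True)*Ro.from_quat([1,0,0,0])
    x,y,z,w=r.as_quat(); return np.array([w,x,y,z])
E
python3 - <<'E'
import bench
from h import *
print(qr(5,0),q(5))
bench.move_l(S(0,0,274),speed=0.04)
bench.move_l(S(0,-0.4,273),speed=0.03,orientation=qr(YS,1.0)); bench.hold(0.1)
im=bench.get_image("wrist"); np.savez("w8.npz",**im)
for n in ("w8.npz",):
    W=cloud(im)[150:270,60:450]
    L=(W[...,:2]-OS)@R2(YS)*1000; z=W[...,2]*1000
    m=(abs(L[...,0])<14)&(z>242)&(z<310)
    for y0,y1 in ((46,64),(-95,-88),(-104,-99)):
        k=m&(L[...,1]>y0)&(L[...,1]<y1); print((y0,y1),np.percentile(z[k],[50,90,98]).round(1))
        k&=abs(L[...,0])<1.5; print("ridge",z[k].mean())
guarded(bench,2,[S(0,-0.4,z) for z in np.arange(272,262,-.6)],1.5,-4.5,YS,n=3)
E
```

```text
[0.         0.99904822 0.04361939 0.        ] [0.         0.99904822 0.04361939 0.        ]
(46, 64) [253.2 254.6 255.3]
ridge 254.25119216980877
(-95, -88) [253.5 254.9 255.5]
ridge 254.69527809042648
(-104, -99) [250.3 251.7 252.3]
ridge 251.119563489873
t18.30 cmd [-0.  -0.4] 272.0 act [-0.04 -0.34] 271.92 F [ 0.5  0.2 -4.8]
t18.60 cmd [-0.  -0.4] 271.4 act [-0.   -0.38] 271.38 F [ 0.4 -0.3 -3.7]
t18.90 cmd [-0.  -0.4] 270.8 act [-0.01 -0.4 ] 270.76 F [ 0.3 -0.5 -4.6]
t19.20 cmd [-0.  -0.4] 270.2 act [-0.02 -0.4 ] 270.17 F [ 0.1  0.1 -4.8]
t19.50 cmd [-0.  -0.4] 269.6 act [ 0.01 -0.39] 269.68 F [-0.3  0.1 -4.3]
t19.80 cmd [-0.  -0.4] 269.0 act [ 0.05 -0.3 ] 269.28 F [-0.2  1.1 -2.7]
```

Run:
```python
import bench
from h import *
bench.move_l(S(0,-0.4,274),speed=0.04)
bench.move_l(S(0,11.6,274),speed=0.06)
bench.move_l(S(0,11.6,239),speed=0.06); bench.hold(0.1)
st("in",bench.state(),YS)
im=bench.get_image("wrist"); np.savez("w9.npz",**im); crop(im,60,450,150,270,2,"w9.png")
```

```text
in t21.26 F(cab) [-0.8  0.2] -5.5 M [-0.    0.04 -0.02] gap 0.0214 [0.4686 0.207  0.2396]
```

View pics/w9.png

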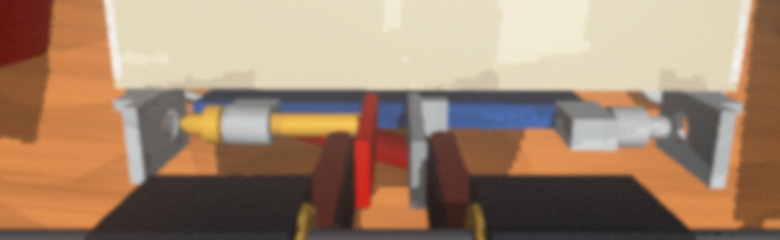

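Run:
```python
import bench
from h import *
guarded(bench,1,[S(0,y,239) for y in list(np.arange(9.6,0,-1.5))+list(np.arange(0,-5,-.7))],3,0,YS,n=2,spd=0.03)
```

```text
t21.59 cmd [-0.   9.6] 239.0 act [0.06 9.52] 239.13 F [-0.1 -0.4 -4.8]
t21.88 cmd [0.  8.1] 239.0 act [0.01 8.05] 238.99 F [ 0.4  0.1 -4.6]
t22.16 cmd [-0.   6.6] 239.0 act [-0.    6.58] 239.0 F [ 0.2 -0.4 -4.7]
t22.44 cmd [-0.   5.1] 239.0 act [0.02 5.07] 239.03 F [ 0.3 -0.1 -4.5]
t22.73 cmd [0.  3.6] 239.0 act [0.01 3.56] 239.02 F [-0.2  0.1 -4.2]
t23.01 cmd [0.  2.1] 239.0 act [0.03 2.05] 239.05 F [ 0.4  0.8 -4.6]
t23.29 cmd [-0.   0.6] 239.0 act [0.   0.56] 239.01 F [ 0.2  0.5 -4.8]
t23.57 cmd [0. 0.] 239.0 act [ 0.02 -0.02] 239.02 F [-0.4 -0.1 -4.2]
t23.86 cmd [-0.  -0.7] 239.0 act [-0.01 -0.71] 239.03 F [-0.5  0.2 -4.5]
t24.14 cmd [ 0.  -1.4] 239.0 act [-0.  -1.4] 239.0 F [ 0.3 -0.2 -4. ]
t24.43 cmd [-0.  -2.1] 239.0 act [ 0.   -2.12] 239.02 F [ 0.4  0.3 -3.7]
t24.71 cmd [-0.  -2.8] 239.0 act [-0.   -2.73] 239.07 F [ 0.   0.2 -3.9]
t24.99 cmd [ 0.  -3.5] 239.0 act [ 0.   -2.91] 239.24 F [ 0.   4.2 -3.2]
```

Run:
```python
import bench
from h import *
bench.move_l(S(0,-3.1,239.5),speed=0.02); bench.hold(0.1); st("pre",bench.state(),YS)
im=bench.get_image("wrist"); np.savez("w10.npz",**im); crop(im,60,450,150,270,2,"w10.png")
W=cloud(im)[150:270,60:450]
L=(W[...,:2]-OS)@R2(YS)*1000; z=W[...,2]*1000
for y0,y1 in ((34,50),(48,60),(72,76),(-95,-91)):
    k=(abs(L[...,0])<1.5)&(z>200)&(z<230)&(L[...,1]>y0)&(L[...,1]<y1); print((y0,y1),z[k].mean(),k.sum())
k=(L[...,1]>99)&(L[...,1]<104)&(abs(L[...,0])<11)&(z>236); print(z[k].mean())
im=bench.get_image("scene"); crop(im,220,370,210,340,5,"s10.png")
```

```text
pre t25.34 F(cab) [0.2 3. ] -5.6 M [0.79 0.09 0.03] gap 0.0209 [0.4697 0.1924 0.2394]
(34, 50) 216.6371053782063 92
(48, 60) 221.35120998465104 60
(72, 76) 217.32606993659502 20
(-95, -91) 220.6356019445756 21
239.2455704671126
```

View pics/w10.png

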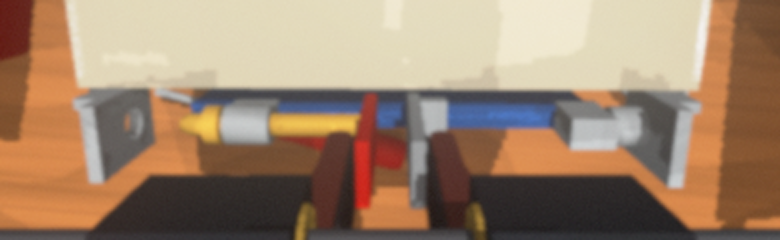

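Run:
```python
import bench
from h import *
bench.gripper_open(); bench.hold(0.1); st("open",bench.state(),YS)
im=bench.get_image("wrist"); np.savez("w11.npz",**im); crop(im,60,450,150,270,2,"w11.png")
```

```text
open t26.65 F(cab) [0.1 0.6] 0.4 M [ 0.   -0.05  0.01] gap 0.0878 [0.4698 0.192  0.2396]
```

View pics/w11.png

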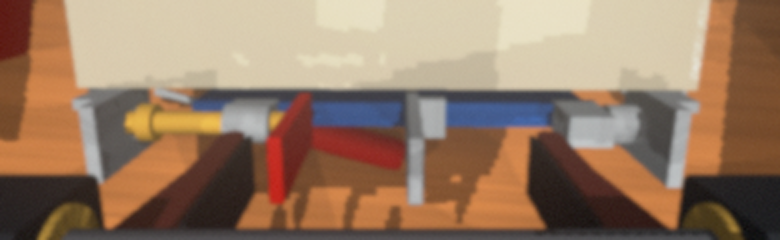

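Run:
```python
import bench
from meas import *
bench.move_l(S(0,-3.1,290),speed=0.08); st("up",bench.state(),YS)
bench.move_l(S(-46,-1,355),speed=0.15,orientation=q(YS)); bench.hold(0.3)
im=bench.get_image("wrist"); np.savez("w12.npz",**im); crop(im,140,370,90,180,3.4,"w12.png")
meas(im,OS,YS)
st("",bench.state(),YS)
im=bench.get_image("top"); crop(im,75,225,70,200,5,"t12.png")
im=bench.get_image("scene");cv2.imwrite("pics/s12.png",im["frame"])
```

```text
up t27.48 F(cab) [0.4 1. ] 0.5 M [ 0.03  0.03 -0.03] gap 0.0878 [0.4697 0.1922 0.2895]
top z 0.21234922295542707
left 88 5.1306157 [ 71.6 119.3]
right 88 5.0376763 [  71.5 -119.6]
(np.int32(176), np.int32(0)) [  62   32 1002] x [112.9 116.4 131.6] y [17.6 37.2 64.7] z [218.6 245.7 260.2 261.7]
(np.int32(259), np.int32(0)) [ 105   38 3168] x [108.2 116.5 126.5] y [-94.8 -46.9  -8.1] z [219.2 256.4 258.  258.7]
(np.int32(151), np.int32(131)) [ 17  27 312] x [-13.4   1.1  13.6] y [ 98.5  99.2 109.8] z [217.9 236.3 240.  240.6]
(np.int32(315), np.int32(131)) [ 43  27 600] x [-12.8   0.3  13.5] y [-109.1  -98.8  -69.7] z [217.6 222.4 239.5 240.4]
(np.int32(218), np.int32(134)) [ 10  24 167] x [-10.2   0.5  10.6] y [29.4 29.6 34.1] z [222.6 258.1 261.7 261.9]
(np.int32(262), np.int32(134)) [ 6 22 94] x [-8.7  2.8 11. ] y [-13.3 -10.2  -8.5] z [246.  261.1 261.7 262. ]
(np.int32(198), np.int32(137)) [ 19  13 165] x [-5.6  0.1  5.6] y [44.8 53.3 62. ] z [217.1 218.7 220.  220.7]
(np.int32(169), np.int32(139)) [ 6 10 52] x [-5.6  0.1  4.5] y [89.8 93.2 95.9] z [217.1 218.6 219.7 220.1]
 t28.52 F(cab) [-0.3  0.3] -0.1 M [ 0.02 -0.03  0.02] gap 0.0877 [0.4239 0.1903 0.3543]
```

View pics/w12.png

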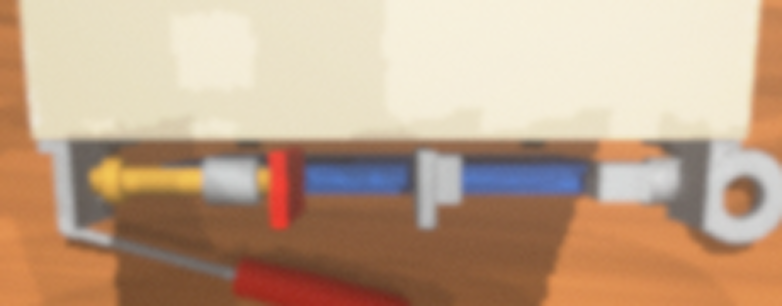

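View pics/t12.png

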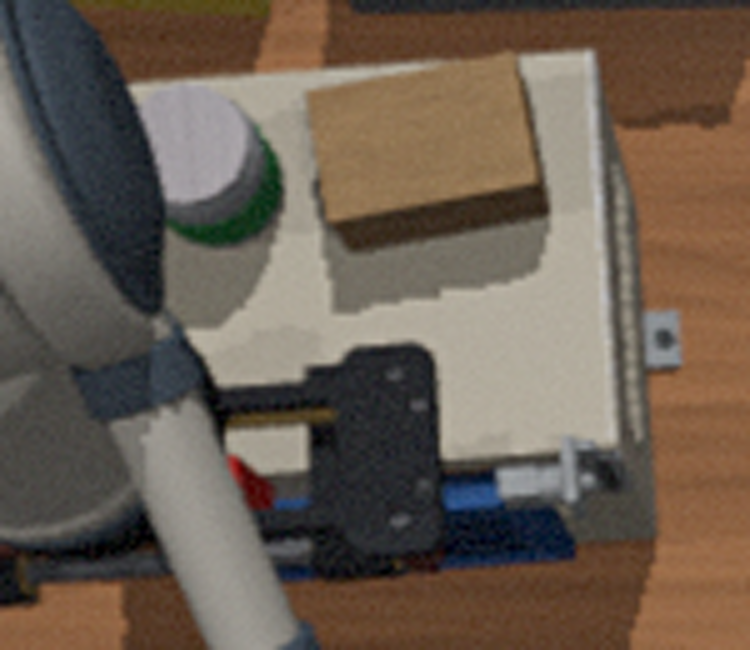

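View pics/s12.png

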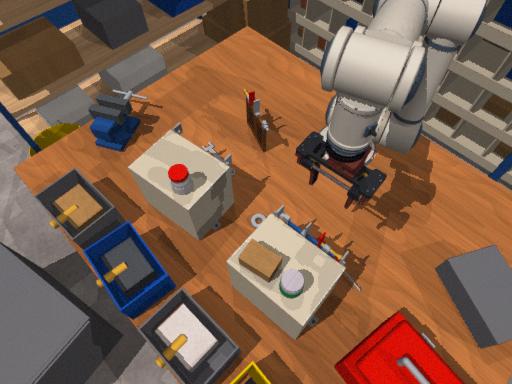

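Run:
```python
import bench
from h import *
bench.job_done(); st("done",bench.state(),YS)
```

```text
the job is handed in; nothing more can be done
the job is handed in; nothing more can be done
```

The blue flap is off the empty cabinet and hanging on the stocked one, and I handed the job in at about 28.5 s of the 61 s allowed. No verdict is reported.

**What I did:** I pinched the sprung pin fully back, drew the stub out of its bracket and lifted the flap off. I carried it across in front of the cabinets and levelled a 1° tilt it had picked up in the grip. Then I felt the stocked bracket's top edge with the stub. The holes are about 9 mm above their design height. The stub slid in freely until its shoulder touched, at about 4 N. I then let the sprung pin out and withdrew.

**Last checks:**
- **Seating:** From above, the grip plates are about 47.5 mm apart over their outer faces, against 48 mm when the pin is right out. The flap sits about 1.5 mm towards the stub side, which matches the stub being home.
- **Sprung pin:** The brass shoulder's face measured about 96 mm from the middle, where it should be with the pin through its bracket. I did not look at the pin from outside that bracket.
- **Forces:** The highest contact force I read was about 5.5 N, when feeling the top edge. The gripper was clear and reading no load at hand-in.
- **Surroundings:** The other objects look unmoved in the pictures.

**Disagreement:** My first touch on the top edge came about 2 mm lower than the camera predicted, because of the 1° tilt. After levelling, touch and camera agreed to about 0.3 mm.

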